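# Close the keyed lid of the token tin

## Task

The blue lid of the token tin is sitting up on the brass locating pin: push its yellow stud round with a fingertip until the notch in the lid meets the pin (at the red mark on the tin's rim), then press the lid down until it is fully home, and take the hand away. Do not force the lid or lift it at any time, and leave the mallet, the dice tray and the gems where they are.

Things in the scene. Friction and masses are not known exactly. Their poses are not given: they have to be found in the camera images.
- tin: round steel token tin, 136 mm diameter, 60 mm tall, fixed to the cart top. Origin: centre of its underside, on the axis about which the lid turns. Its x axis points horizontally from the centre to the locating pin and the red mark (10 x 8 mm, painted on the flat top rim just outside the lid, on the pin's radius, with a red stripe below it down the tin's side). The tin may stand at any yaw.
- pin_tip (a point): round-nosed tip of the upright brass locating pin (7 mm diameter), 50 mm from the tin's axis, 67.7 mm above the cart top. The lid hides it until the notch comes over it.
- lid (a joint): turn of the blue lid in rad, counter-clockwise from above positive. 0 (or any whole turn, e.g. 6.283) = notch exactly over the pin. It turns freely either way without stops but with friction (0.08 N m, about 2 N at the stud) and stays where it is left.
- lid_drop (a joint): how far the lid has gone down, in m: 0 = raised, resting on the pin (underside 68 mm, flat top 74 mm above the cart top); 0.008 = fully home on the tin's rim (flat top at 66 mm); negative = lifted. The lid is a snug, spring-balanced fit on its centre post: it stays at any height, keeps level wherever it is pressed, and needs about 7 N of downward push to sink. Unless the notch is over the pin (within about 3 mm) the pin blocks it.
- notch (a point): the notch: an open slot in the lid's edge, 11 mm wide, cut radially from 43 to 56 mm from the axis. This point is in its middle, 50 mm from the axis, at the lid's underside. The lid is a blue-painted disc, 112 mm diameter, 6 mm thick.
- stud_top (a point): centre of the top of the yellow upright turning stud, 12 mm diameter, standing 20 mm above the flat lid, 36 mm from the axis and on the same radius as the notch. Top at 94 mm above the cart top while the lid is raised.
- press_pad (a point): top centre of the white round pad in the middle of the lid, 28 mm diameter, 4 mm above the flat lid (78 mm above the cart top while raised): a place to press; it lies on the axis.
- mallet: small red croquet mallet with a wooden handle lying loose on the cart beyond the tin; head 75 x 32 x 32 mm, handle 10 mm thick, 160 mm long, along its +y. Origin: under the head's centre. Leave alone.
- dice_tray: open bamboo dice tray, 170 x 150 x 30 mm, loose, to the robot's left of the tin. Origin: centre of its underside. Leave alone.
- gem_green: green glass gem, 26 mm diameter, 12 mm tall, loose, between robot and tin. Origin: centre of its underside. Leave alone.
- gem_amber: amber glass gem, 26 mm diameter, 12 mm tall, loose, between robot and tin. Origin: centre of its underside. Leave alone.
There are look-alikes about, which are no part of the job. There is more than one size of the tin; the one meant has the size given above.

How it is judged:
On the way, in this order (a step that is already met when the one before it is completed fails the run):
1. the notch is turned over the pin while the lid is still up (horizontal distance between notch and pin_tip below 0.0045 m and value of joint lid_drop below 0.005 m), for 0.05 s.
2. the lid is pressed home (horizontal distance between notch and pin_tip below 0.0045 m and value of joint lid_drop above 0.0068 m), for 0.1 s.
At the end, for the whole second after the job is handed in: the lid is down at least 6.8 of its 8 mm, its notch within 4.5 mm of the pin, and at rest (all of step 2 and velocity of joint lid between -0.1 and 0.1 rad/s and velocity of joint lid_drop between -0.01 and 0.01 m/s); the robot touches nothing.
It fails at once if the lid is lifted more than 3 mm off the pin (value of joint lid_drop below -0.003 m).
It fails at once if the lid or tin is forced with more than 60 N (contact force between the fingers and tin above 60 N).
It fails at once if the mallet, the dice tray or a gem is moved more than 15 mm (distance of any of mallet, dice_tray, gem_green, gem_amber from where it was at the start of the episode above 0.015 m).
It also fails if it takes over 51 s, if anything falls off the work surface, if the arm or the gripper's body presses on something with over 40 N, if the wrist force passes 120 N, or if a joint passes its speed limit or range.

## Robot

A 7-joint arm with a two-finger parallel gripper is mounted at the origin on the work surface. World frame = base frame: x ahead of the robot, y to its left, z up, the work surface at z = 0. Lengths are in m, angles in rad, forces in N, time in s.
With the tool pointing down it reaches from about 0.4 to 0.85 m from the base axis. Payload 4.5 kg.
Tool frame: the origin (TCP) lies on the centre line of the jaws, within the pads' length; the fingertips stand 11 mm ahead of it and the grasp point (between the pads) lies 8 mm behind it; z points along the fingers, y is the line along which they close (so a half turn about z gives the same grasp; the last joint's range is limited). The gripper opens to 85 mm and grips with 20 to 120 N. Pads are 22 mm wide; open, the fingers measure 114 mm over their backs; the gripper's body (76 mm by 85 mm) begins 54 mm behind the grasp point. The pads swing forward as they close: fully open they stand 13 mm farther back than shut.
Start: joints at [-1.156, 0.689, -0.195, 1.565, 0.157, 0.902, -0.215], TCP at [0.232, 0.58, 0.216] pointing down, gripper open.
Joint ranges: [-3.01, 3.01], [-0.46, 2.08], [-1.47, 1.51], [0.13, 2.56], [-1, 4.14], [0.04, 2.09], [-2.66, 2.66]. Speed limits (rad/s): [2.57, 2.57, 3.14, 3.14, 3.14, 3.14, 3.14].

## Interface

Orientations are given as [roll, pitch, yaw] about the fixed x, y, z axes, in that order (R = Rz(yaw) Ry(pitch) Rx(roll)).
In Python, from cell import robot, grip, solve_ik, monitor, eyes, close_job gives the robot as it stands. Calls block until the motion is done:
- robot.move_ptp(position, orientation): joint-space move of the TCP to a pose.
- robot.movel(position, ori=None, vel=0.15): straight line of the TCP; ori=None keeps the orientation; vel is the mean speed in m/s.
- robot.goto_joints(angles): joint-space move.
- grip(opening, force=None): finger opening in m; force is the grip in N (None keeps the last); returns when the fingers have stopped.
- robot.sleep(seconds).
- solve_ik(position, orientation): joint angles nearest the present ones, or None.
- monitor.get_obs(): the state.
- eyes.camera(name): name is "scene" or "top" or "wrist"; returns a dict with "color" (480x640x3 uint8, red, green, blue), "fx", "fy", "cx", "cy" (pixels), "k1" (the pictures are not rectified: a ray, as slopes to the right and down, at radius r is drawn at 1 + k1 r^2 times it, then the intrinsics apply), "rvec" (rotation vector, rad) and "tvec" (3), from world to camera coordinates, as OpenCV has them. Camera axes: x right, y down, z forward; pixel columns grow to the right and rows downward; lengths in m; the calibration is good to about 2 mm. A picture is of the moment at which its call begins. There is no depth.
A pose or a line that the arm cannot do raises robot.IKError and nothing moves.
- close_job(): hands the job in; it is judged then, once.
The state is a dict: "t": time; "joints": joint angles; "joint_vel": joint speeds; "joint_torque": joint torques, N m; "tcp_pos": TCP position; "tool_rot": TCP orientation; "contact_force": force on the tool from outside, world axes, zero at the start; "moment": the same for the moment, N m; "width": finger opening in m; "grip_force": force on a finger pad.
Only numpy, scipy, OpenCV 4.12 (cv2) and the standard library are available. Lean on these libraries where they do the work, as an engineer would, in place of code of your own. Each camera call takes 0.05 s, during which the arm holds its last target. There are 200 camera calls.

## Working session

There is one attempt and no reset: what is moved stays moved. The work goes in short steps, each a Python script; the robot and the scene stay as the last script left them, time stands still between calls to the robot, and variables do not carry over. Pictures are saved under pics/ and viewed, at most 10 in all, crops included, and the job is handed in when it is done.

```bash
mkdir -p pics; cat > h.py <<'E'
import numpy as np, cv2
from cell import robot, grip, solve_ik, monitor, eyes, close_job
def snap(n,f=None):
    c=eyes.camera(n)
    if f: cv2.imwrite('pics/'+f,c['color'][:,:,::-1])
    return c
def K(c): return np.array([[c['fx'],0,c['cx']],[0,c['fy'],c['cy']],[0,0,1.]]),np.array([c['k1'],0,0,0,0.])
def unproj(c,uv,z):
    k,d=K(c); uv=np.array(uv,float).reshape(-1,1,2)
    n=cv2.undistortPoints(uv,k,d).reshape(-1,2)
    R=cv2.Rodrigues(np.array(c['rvec'],float))[0]; t=np.array(c['tvec'],float)
    o=-R.T@t; r=np.c_[n,np.ones(len(n))]@R
    return o+r*((z-o[2])/r[:,2])[:,None]
def proj(c,P):
    k,d=K(c); return cv2.projectPoints(np.array(P,float).reshape(-1,3),np.array(c['rvec'],float),np.array(c['tvec'],float),k,d)[0].reshape(-1,2)
E
python3 - <<'E'
from h import *
a=snap('top','top0.png'); snap('scene','scene0.png')
print(monitor.get_obs())
E
```

```text
{'t': 0.1, 'joints': array([-1.15621327,  0.68990948, -0.1945114 ,  1.566271  ,  0.15728214,
        0.90251718, -0.21512335]), 'joint_vel': array([ 0.0017951 , -0.00140656,  0.00029226, -0.00287401,  0.00072906,
        0.00049143, -0.00161813]), 'joint_torque': array([-2.57476371e-03, -5.40601015e+01, -1.27075251e+00, -1.58984327e+01,
        9.53549315e-03,  4.44225676e-03,  9.88650442e-06]), 'tcp_pos': array([0.23208995, 0.57962757, 0.21504996]), 'tool_rot': array([-3.13988057e+00,  1.19892376e-04,  2.76084869e+00]), 'contact_force': array([-0.0216    , -0.65816583, -0.43781612]), 'moment': array([0.00500214, 0.00014616, 0.0642356 ]), 'grip_force': 0.0, 'width': 0.08493531680893093}
```

View pics/top0.png

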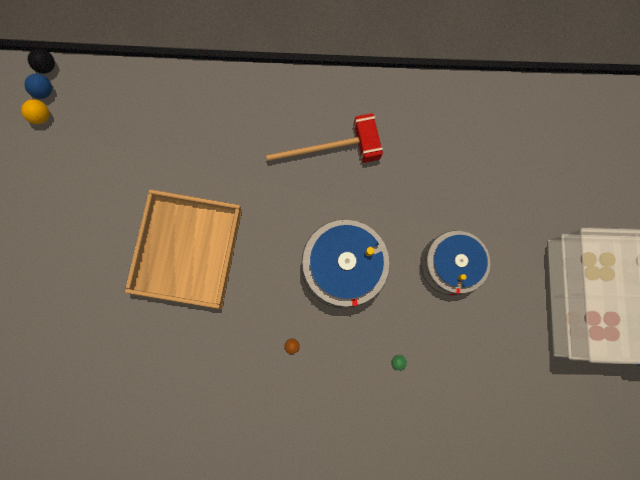

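View pics/scene0.png

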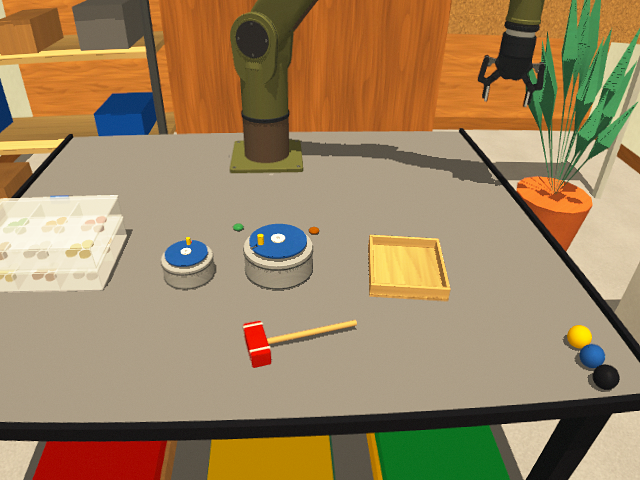

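The top view shows the big tin with its pad at about (347,261), yellow stud at (370,251) and red mark at (355,302). The smaller tin at (460,262) is a look-alike.

```bash
cat >> h.py <<'E'
def locate(c,pad=None):
    """pad, stud, mark xy from top picture; lid height drop unknown -> raised"""
    hsv=cv2.cvtColor(c['color'],cv2.COLOR_RGB2HSV)
    roi=np.zeros(hsv.shape[:2],np.uint8); cv2.circle(roi,(347,262),48,255,-1)
    def cen(lo,hi):
        m=cv2.inRange(hsv,lo,hi)&roi; n,l,s,ce=cv2.connectedComponentsWithStats(m)
        if n<2: return None
        i=1+np.argmax(s[1:,4]); return ce[i],s[i,4]
    return dict(pad=cen((15,0,170),(40,70,255)),stud=cen((18,150,120),(32,255,255)),mark=cen((0,180,100),(6,255,255)),lid=cen((100,120,30),(125,255,255)))
E
python3 - <<'E'
from h import *
c=snap('top'); L=locate(c)
for k,z in (('pad',.078),('stud',.09),('mark',.06),('lid',.074)): print(k,L[k],unproj(c,L[k][0],z) if L[k] else '')
m=unproj(c,L['mark'][0],.06)[0];s=unproj(c,L['stud'][0],.09)[0];p=unproj(c,L['pad'][0],.078)[0]
for q in (m,s):
    d=q-p; print(np.hypot(*d[:2]),np.degrees(np.arctan2(d[1],d[0])))
R=cv2.Rodrigues(np.array(c['rvec']))[0];print(-R.T@c['tvec'])
for n,uv in (('green',(399,362)),('amber',(292,346)),('mallet',(368,138)),('handle',(268,158)),('trayR',(240,206)),('smalltin',(460,262))): print(n,unproj(c,uv,.03))
x,y=347,262; crop=cv2.resize(c['color'][y-60:y+60,x-70:x+70],None,fx=5,fy=5,interpolation=2)
cv2.imwrite('pics/crop0.png',crop[:,:,::-1])
E
```

```text
pad (array([343.88360656, 260.87459016]), np.int32(1220)) [[0.53984923 0.03735379 0.078     ]]
stud (array([369.95833333, 250.3125    ]), np.int32(48)) [[ 5.55395173e-01 -2.66635791e-04  9.00000000e-02]]
mark (array([354.5   , 302.0625]), np.int32(32)) [[0.47948454 0.01856202 0.06      ]]
lid (array([345.39552239, 261.8488806 ]), np.int32(3752)) [[0.53893424 0.03469369 0.074     ]]
0.06322204389511069 -162.70842643936703
0.0407059301718783 -67.54805031186775
[0.44741085 0.10028964 0.81783829]
green [[ 0.39058007 -0.05503536  0.03      ]]
amber [[0.41033782 0.11177737 0.03      ]]
mallet [[ 0.75424264 -0.00351843  0.03      ]]
handle [[0.7132663  0.16200929 0.03      ]]
trayR [[0.63040008 0.20390651 0.03      ]]
smalltin [[ 0.5498757  -0.15400299  0.03      ]]
```

View pics/crop0.png

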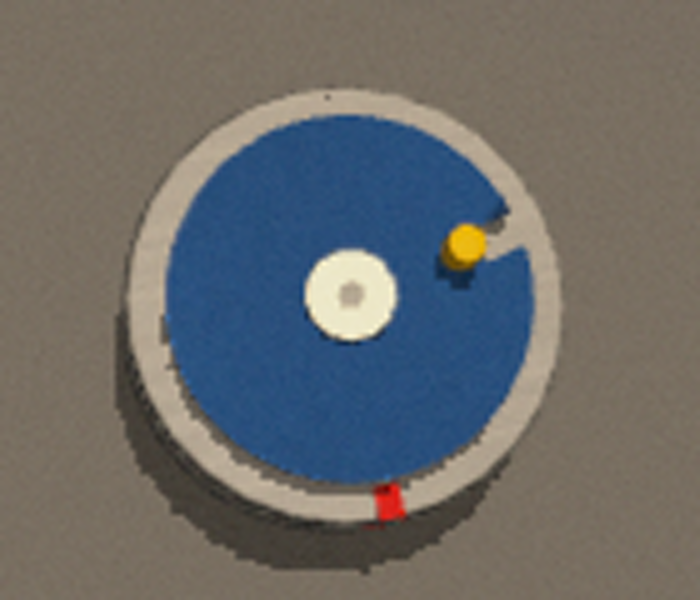

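```bash
python3 - <<'E'
from h import *
c=snap('top')
p=unproj(c,(347.2,261.0),.078)[0];s=unproj(c,(370.4,250.4),.094)[0];m=unproj(c,(355,302.4),.06)[0]
print(p,s,m)
A=[]
for q in (s,m):
    d=q-p; A.append(np.degrees(np.arctan2(d[1],d[0]))); print(np.hypot(*d[:2]),A[-1])
for off in (0,180):
    for z in (.2,.088):
        for a in np.linspace(A[0],A[1],5):
            t=np.radians(a); y=np.radians((a+off+180)%360-180)
            j=solve_ik([p[0]+.036*np.cos(t),p[1]+.036*np.sin(t),z],[np.pi,0,y])
            print(off,z,round(a),None if j is None else np.round(j,2))
E
```

```text
[0.53981364 0.03234291 0.078     ] [ 5.54691374e-01 -3.71238473e-04  9.40000000e-02] [0.47899709 0.01779254 0.06      ]
0.03593831072776683 -65.54491974967156
0.06253292323376465 -166.54489528544875
0 0.2 -66 [-0.63  0.88  1.09  1.83 -0.91  1.03 -1.88]
0 0.2 -91 [ 0.4   0.71 -0.82  1.82  0.65  0.9   2.41]
0 0.2 -116 [ 0.33  0.65 -0.69  1.87  0.56  0.82  2.03]
0 0.2 -141 [ 0.24  0.61 -0.56  1.91  0.46  0.75  1.66]
0 0.2 -167 [ 0.14  0.58 -0.44  1.93  0.37  0.71  1.28]
0 0.088 -66 [ 0.39  0.92 -0.84  1.87  0.95  0.82  2.6 ]
0 0.088 -91 [ 0.35  0.88 -0.75  1.92  0.9   0.73  2.18]
0 0.088 -116 [ 0.29  0.83 -0.64  1.96  0.84  0.63  1.78]
0 0.088 -141 [ 0.2   0.79 -0.51  2.    0.75  0.54  1.4 ]
0 0.088 -167 [ 0.1   0.77 -0.4   2.03  0.64  0.47  1.03]
180 0.2 -66 [-0.04  0.61 -0.08  1.8   0.07  0.73  0.28]
180 0.2 -91 [-0.1   0.6   0.04  1.85 -0.04  0.7  -0.06]
180 0.2 -116 [-0.19  0.58  0.16  1.9  -0.14  0.67 -0.4 ]
180 0.2 -141 [-0.28  0.58  0.28  1.94 -0.25  0.66 -0.75]
180 0.2 -167 [-0.39  0.59  0.4   1.96 -0.36  0.66 -1.09]
180 0.088 -66 [-0.01  0.79 -0.11  1.89  0.18  0.48  0.17]
180 0.088 -91 [-0.07  0.77 -0.02  1.94  0.03  0.43 -0.12]
180 0.088 -116 [-0.13  0.76  0.07  1.99 -0.12  0.4  -0.42]
180 0.088 -141 [-0.2   0.76  0.15  2.02 -0.29  0.38 -0.72]
180 0.088 -167 [-0.28  0.77  0.23  2.05 -0.45  0.38 -1.02]
```

```bash
cat >> h.py <<'E'
C=np.array([.5398,.0323]); A0,A1=-65.5,-166.5
def pose(a,z,r=.036):
    t=np.radians(a); return [C[0]+r*np.cos(t),C[1]+r*np.sin(t),z],[np.pi,0,np.radians((a+360)%360-180)]
E
python3 - <<'E'
from h import *
grip(.026)
robot.move_ptp(*pose(A0,.17))
c=snap('wrist','w0.png'); o=monitor.get_obs(); print(o['t'],o['tcp_pos'],o['tool_rot'],o['width'],o['contact_force'])
for a,z in ((A0,.094),): print(proj(c,[*pose(a,z)[0]]), proj(c,[*C,.078]))
E
```

```text
3.2167 [0.55489689 0.00098038 0.17008032] [ 3.14100213e+00 -5.62981377e-04  2.00059520e+00] 0.025949669431986642 [ 0.80746274 -0.41102381 -0.2417275 ]
[[314.26143178 246.87698106]] [[314.34538168 194.3658082 ]]
```

View pics/w0.png

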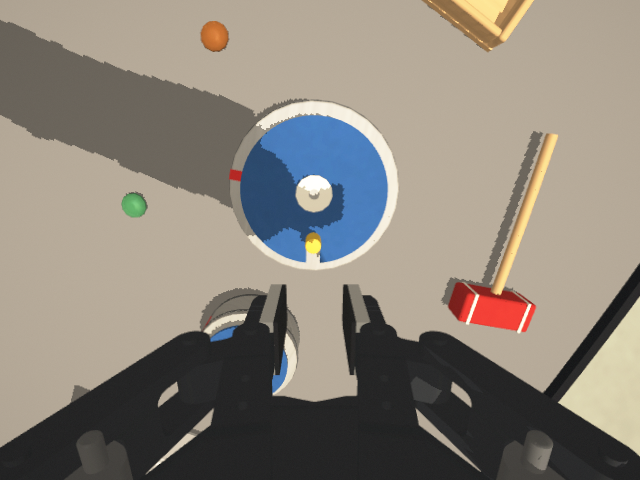

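The wrist picture shows stud (313,246) and pad (314,193) within a pixel of prediction, with the red mark at (235.5,175). I'll go down around the stud and turn the lid.

```bash
python3 - <<'E'
from h import *
def st(): o=monitor.get_obs(); print(round(o['t'],2),o['tcp_pos'].round(4),o['contact_force'].round(1),round(o['width'],4),o['grip_force'])
c=snap('wrist'); m=unproj(c,(235.5,175),.06)[0]; p=unproj(c,(314,193),.078)[0]
for b in (C,p[:2]): d=m[:2]-b; print(np.hypot(*d),np.degrees(np.arctan2(d[1],d[0])))
robot.movel(pose(A0,.093)[0],vel=.06); st()
if abs(monitor.get_obs()['contact_force'][2])<6:
    grip(.0145,20); st()
    for a in np.linspace(A0,A1,18)[1:]:
        robot.movel(*pose(a,.093),vel=.025)
        if np.hypot(*monitor.get_obs()['contact_force'][:2])>20: print('force',a); break
    st()
    c=snap('wrist','w1.png'); snap('top','top1.png')
    print(proj(c,[[*C,.078],pose(A1,.074,.05)[0],pose(A1,.06,.062)[0]]))
E
```

```text
0.06351140422858849 -166.965085120648
0.06300743629525046 -166.20979453298608
4.7 [ 5.551e-01 -5.000e-04  9.340e-02] [ 1.2  0.1 -0.3] 0.0261 0.0
4.97 [ 5.548e-01 -5.000e-04  9.320e-02] [-0.3 -0.1 -0.5] 0.0144 0.0
10.07 [0.5049 0.0237 0.093 ] [ 0.7 -0.1 -0.8] 0.0146 0.0
[[312.96582806 212.21938487]
 [312.78720394 296.36567381]
 [312.84031583 304.14122901]]
```

View pics/w1.png

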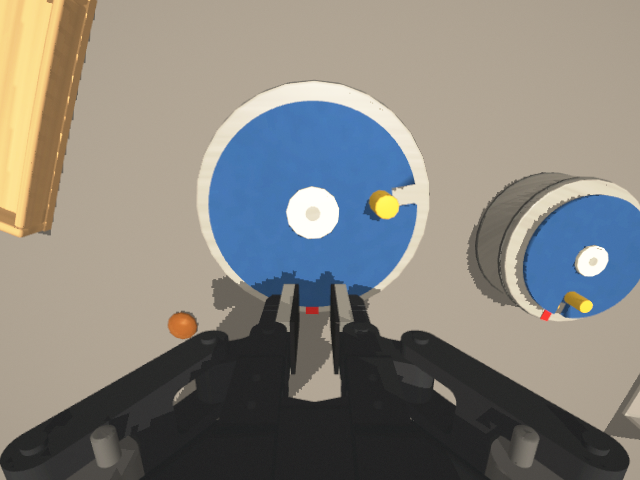

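The stud at (384,205) has not followed: the fingers, seen at rows 285 and below, apparently passed over or outside it. I'll check how far it moved and where the tips really are.

```bash
python3 - <<'E'
from h import *
c=snap('wrist')
s=unproj(c,(385,206),.094)[0][:2]-C; print(np.hypot(*s),np.degrees(np.arctan2(s[1],s[0])))
o=monitor.get_obs();R=cv2.Rodrigues(np.array(c['rvec']))[0]; yaw=o['tool_rot'][2]
x=np.array([np.cos(yaw),np.sin(yaw),0]); y=np.array([np.sin(yaw),-np.cos(yaw),0]); print(o['tcp_pos'],yaw)
for dz in (-.011,0,.008,.02):
  print(dz,[proj(c,o['tcp_pos']+sx*.011*x+sy*.00725*y+[0,0,dz])[0].round().tolist() for sx in (1,-1) for sy in (1,-1)])
I=c['color'][270:330,270:350]; cv2.imwrite('pics/w1c.png',cv2.resize(I,None,fx=8,fy=8)[:,:,::-1])
E
```

```text
0.03486464090278653 -66.16823307515595
[0.5049087  0.02359869 0.09304448] 0.2373909653492412
-0.011 [[327.0, 260.0], [299.0, 260.0], [326.0, 298.0], [300.0, 298.0]]
0 [[328.0, 267.0], [299.0, 267.0], [327.0, 307.0], [299.0, 307.0]]
0.008 [[328.0, 273.0], [298.0, 273.0], [328.0, 314.0], [298.0, 314.0]]
0.02 [[329.0, 283.0], [297.0, 283.0], [329.0, 327.0], [297.0, 327.0]]
```

View pics/w1c.png

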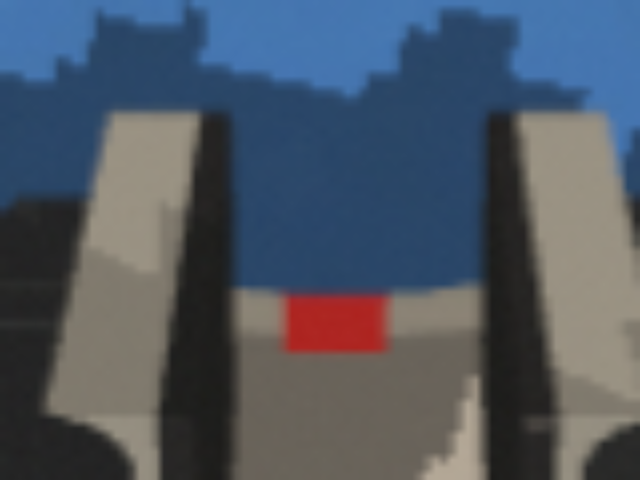

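```bash
python3 - <<'E'
from h import *
def st(): o=monitor.get_obs(); print(round(o['t'],2),o['tcp_pos'].round(4),o['contact_force'].round(1),round(o['width'],4),o['grip_force'])
robot.movel(pose(A1,.125)[0],vel=.1); grip(.026); robot.move_ptp(*pose(A0,.125)); robot.movel(pose(A0,.092)[0],vel=.08); st()
f0=monitor.get_obs()['contact_force'][2]; z=.092
while z>.046:
    z-=.002; robot.movel(pose(A0,z)[0],vel=.02)
    f=monitor.get_obs()['contact_force'][2]
    if abs(f-f0)>3: break
st(); snap('wrist','w2.png')
E
```

```text
12.61 [ 5.546e-01 -4.000e-04  9.180e-02] [-0.5 -0.4  0. ] 0.0258 0.0
17.11 [ 5.551e-01 -5.000e-04  5.730e-02] [-0.9 -0.2 11.5] 0.0257 6.263017942128499
```

View pics/w2.png

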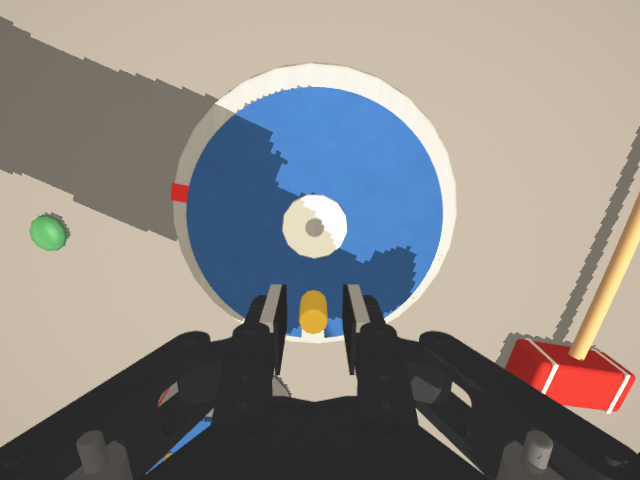

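Now the fingers straddle the stud, which is at (313,315). They touch the lid at TCP z 0.057, so the tips sit about 17 mm above the stated TCP rather than 11 mm below it. I'll raise 4 mm and turn.

```bash
python3 - <<'E'
from h import *
def st(): o=monitor.get_obs(); print(round(o['t'],2),o['tcp_pos'].round(4),o['contact_force'].round(1),round(o['width'],4),round(o['grip_force'],1))
Z=.062
robot.movel(pose(A0,Z)[0],vel=.05); st(); grip(.0145,20); st()
for a in np.linspace(A0,A1,18)[1:]:
    robot.movel(*pose(a,Z),vel=.025)
    if np.hypot(*monitor.get_obs()['contact_force'][:2])>20: print('force',a); break
st()
c=snap('wrist','w3.png'); print(proj(c,[[*C,.078],pose(A1,.094)[0],pose(A1,.074,.056)[0],pose(A1,.06,.062)[0]]))
E
```

```text
17.43 [ 5.548e-01 -4.000e-04  6.210e-02] [-0.5 -0.   1. ] 0.0261 0.0
17.7 [ 5.545e-01 -4.000e-04  6.170e-02] [0.1 0.7 0.9] 0.0144 0.0
22.8 [0.5036 0.0246 0.0617] [-0.5 -1.9  0.6] 0.0144 0.8
[[315.46852037 224.14320049]
 [315.09213665 317.09535386]
 [314.88896436 333.25938316]
 [314.84565055 328.98287127]]
```

View pics/w3.png

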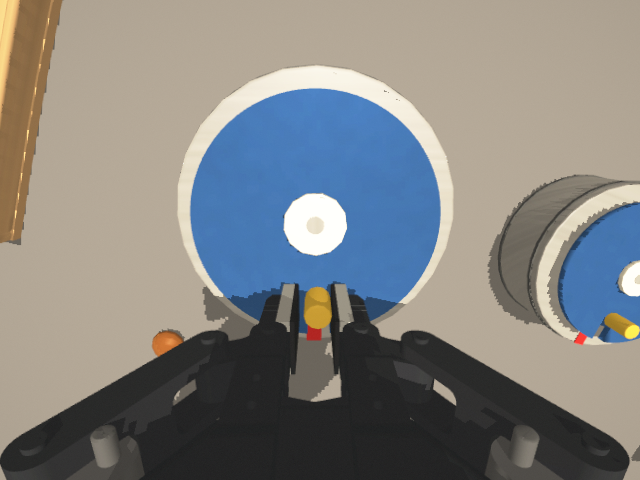

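The stud (317.5,310) trails the mark (314.5,333) by about 1.3 mm. I'll go 2° further, then press in small steps watching the force.

```bash
python3 - <<'E'
from h import *
def st(): o=monitor.get_obs(); print(round(o['t'],2),o['tcp_pos'].round(4),o['contact_force'].round(1),round(o['width'],4),round(o['grip_force'],1))
a=A1-2; robot.movel(*pose(a,.062),vel=.02); robot.sleep(.2); st()
for z in np.arange(.059,.0439,-.001):
    robot.movel(pose(a,z)[0],vel=.015); st()
    if monitor.get_obs()['contact_force'][2]>22: break
snap('wrist','w4.png')
E
```

```text
23.3 [0.5046 0.0257 0.062 ] [-0.4 -0.2  0.4] 0.0147 0.1
23.65 [0.5045 0.0253 0.0589] [-0.2 -1.  -0.8] 0.0146 0.0
23.9 [0.5047 0.0252 0.0581] [0.4 0.1 1.2] 0.0147 0.9
24.15 [0.5047 0.0252 0.0573] [-0.4 -0.2  3.6] 0.0145 2.4
24.4 [0.5047 0.0252 0.0563] [-1.4  0.5  5.9] 0.0147 2.7
24.65 [0.5046 0.0252 0.0553] [-0.2  0.3  4.9] 0.0145 2.7
24.9 [0.5047 0.0252 0.0543] [0.1 1.2 5.8] 0.0147 2.8
25.15 [0.5047 0.0252 0.0533] [-0.2  0.1  5.9] 0.0147 2.8
25.4 [0.5047 0.0252 0.0523] [-0.4  0.5  5.7] 0.0146 2.8
25.65 [0.5047 0.0252 0.0513] [-0.5  0.5  4.6] 0.0146 2.8
25.9 [0.5047 0.0252 0.0507] [-1.  -0.2 10.8] 0.0145 5.0
26.15 [0.5047 0.0252 0.0505] [-3.8  0.2 19.4] 0.0144 9.5
26.4 [0.5047 0.0252 0.0503] [-3.2  1.1 28.2] 0.0149 14.0
```

View pics/w4.png

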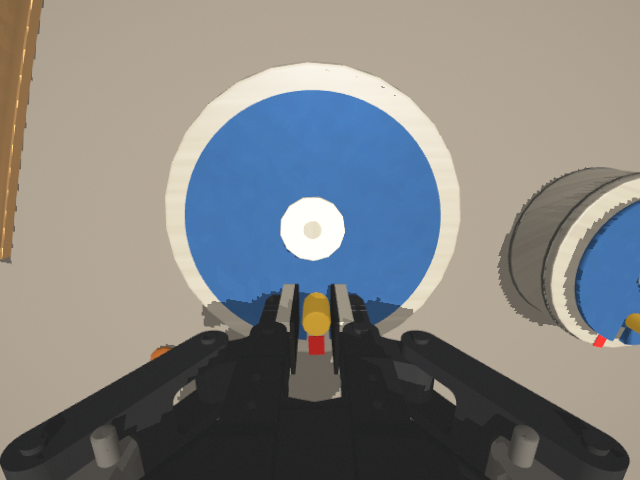

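Seen from the wrist, stud, mark (316,345) and pad line up. The lid sank at a steady 6 N and then met a hard stop at 28 N. I'll back off and check.

```bash
python3 - <<'E'
from h import *
a=A1-2
grip(.024); robot.movel(pose(a,.10)[0],vel=.06); robot.movel(pose(a,.17,-.05)[0],vel=.15); robot.sleep(.3)
c=snap('wrist'); o=monitor.get_obs(); print(o['t'],o['contact_force'].round(1))
for dz in (0,.008): print(dz,proj(c,[pose(A1,.094-dz)[0],[*C,.078-dz],pose(A1,.06,.062)[0]]).round(1).tolist())
cv2.imwrite('pics/w5.png',c['color'][:,:,::-1])
E
```

```text
28.9667 [ 0.6 -0.  -0.1]
0 [[315.2, 346.8], [313.6, 297.2], [316.1, 349.9]]
0.008 [[315.1, 341.2], [313.6, 293.0], [316.1, 349.9]]
```

View pics/w5.png

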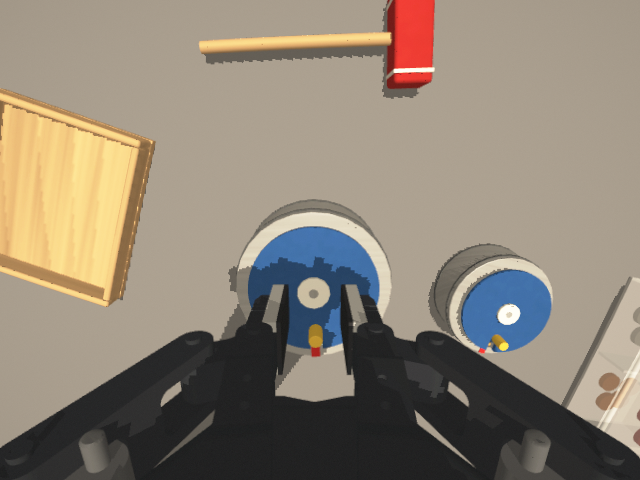

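```bash
python3 -c "
from h import *
print(close_job())"
```

```text
the job is handed in; nothing more can be done
None
```

I turned the lid until its notch met the pin at the red mark, pressed it down to a hard stop and took the hand clear before handing in. The final wrist picture fits the lid being fully home, but the hand-in returned no verdict.

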